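# Refit the washed sieve disc on the bench sifter's drive pin

### The job

Take the washed sieve disc with the green hub out of the drain tray and put it back on the white bench sifter: rest it on the deck's brass drive pin and nudge it about gently until the hub's hole drops over the pin and the disc lies fully home, flat on the steel deck, then let go. Never force the disc down on the sifter, do not let it fall, and leave everything else where it is.

Things in the scene. Friction and masses are not known exactly. Their poses are not given: they have to be found in the camera images.
- sieve: Loose sieve disc, about 0.18 kg: flat aluminium disc 124 mm across, 4 mm thick, with rings of dark holes, and an upright green plastic hub, 34 mm in diameter, ending 40 mm above the disc's underside. A round hole 16 mm in diameter runs through disc and hub along the axis. Origin: on the axis at the underside; z up along the hub. It starts flat in the drain tray, in either half.
- machine: The bench sifter, fixed: white housing 200 x 200 mm, top face 48 mm high, and on it a round steel deck 170 mm across, flat top 60 mm above the table. Origin: centre of the underside. On the deck stands the upright brass drive pin, fixed by a brake: 12 mm in diameter, 11 mm tall above the deck, its top tapered to 8 mm; see the deck for where it stands.
- deck (a point): Centre of the deck's flat top, z up. The brass pin is eccentric: its axis always stands 8 mm from this point, but in a direction that is not given and differs every time (the drive stops at any angle). When home, the disc's underside lies on the deck and its axis is 8 mm, give or take 2 mm of play, from this point.
- tray: Grey drain tray, fixed, 310 x 160 mm (long side along its x), walls 24 mm high and 4 mm thick, floor about 4 mm thick. Origin: centre of the underside.
- lid: A pan lid, not to be used: flat steel disc 124 mm across with a solid black knob 34 mm in diameter, 34 mm tall in all. Loose, in the other half of the tray. Origin: on the axis at the underside.
- cleaner: White cleaner bottle, 64 mm across, 170 mm tall, loose bystander; origin at the centre of its underside.
- jug: Red plastic mug-shaped jug, 90 mm across, 95 mm tall, loose bystander; origin at the centre of its underside.
- tub: Green tub with a white cap, 76 mm across, 90 mm tall, loose bystander; origin at the centre of its underside.
- scrubber: Blue brush lying on the table, loose bystander.
- turner: Black spatula lying on the table, loose bystander.
- carton: Cardboard carton 90 x 120 x 70 mm, loose bystander; origin at the centre of its underside.
Not all that is in view belongs to the job. Leave any brown look-alike of the sieve alone.

How it is judged:
By the outcome, as a careful person would: the job done as asked, in the order asked, and still so for the second after the job is handed in, with the robot touching nothing.
It also fails if it takes over 58 s, if anything falls off the work surface, if the arm or the gripper's body presses on something with over 40 N, if the wrist force passes 120 N, or if a joint passes its speed limit or range.

### The arm

A 6-joint arm with a two-finger parallel gripper is mounted at the origin on the work surface. World frame = base frame: x ahead of the robot, y to its left, z up, the work surface at z = 0. Lengths are in m, angles in rad, forces in N, time in s.
With the tool pointing down it reaches from about 0.35 to 0.95 m from the base axis. Payload 17.4 kg.
Tool frame: the origin (TCP) lies midway between the tips of the shut fingers; the grasp point (between the pads) lies 19 mm behind it; z points along the fingers, y is the direction in which the jaws open and shut (so a half turn about z gives the same grasp; the last joint's range is limited). The gripper opens to 93 mm and grips with 3 to 60 N. Pads are 15 mm wide; open, the fingers measure 128 mm over their backs; the gripper's body (75 mm by 188 mm) begins 65 mm behind the grasp point.
Start: joints at [-1.309, 0.116, 1.442, -0, 1.584, -0.038], TCP at [0.199, -0.645, 0.219] pointing down, gripper open.
Joint ranges: [-2.83, 2.83], [-0.83, 2.19], [0.07, 2.5], [-1.14, 4.28], [0.01, 3], [-2.97, 2.97]. Speed limits (rad/s): [1.89, 1.89, 2.22, 3.14, 3.14, 3.14].

### API

Orientations are given as a rotation vector (axis times angle).
In Python, from cell import env gives the robot as it stands.
- The arm moves only by the tool arm_command, never from a script. Its argument "deltas" is a list that holds one entry, the list of rows, each a list of 7 numbers: the shift along the tool's x, y, z in m, then the turn, a rotation vector about the tool's x, y, z in degrees, then the opening in per cent of the stroke, from 0 (shut) to 100 (fully open). In form: [[[x, y, z, rx, ry, rz, claw], ...]]. A call has 1 to 5 rows; each row is the pose to reach, as a shift and turn from the pose commanded when the call began, along the tool's axes at that moment; what a row does not reach only later rows make up. A row lasts 1/10 s, in which the tool goes at most 50 mm and 8.59 degrees, less where a joint would pass 70% of its speed; a pose out of reach is approached as far as the arm can. A call with a gripper value outside its range is refused whole. The fingers move at their own pace and stop on an object; the grip force is fixed at half the most. Time passes only in rows, so rows that repeat a pose let the fingers close. It gives the time, the measured TCP pose, the force and the opening at its end, in the units of the state.
- env.state(): the state, without advancing time (a new reading comes with each control period).
- env.get_image(name): name is "side" or "top" or "wrist"; returns a dict with "pixels" (420x560x3 uint8, red, green, blue), "depth" (420x560 float32, m along the optical axis (not along the pixel's ray), 0 where there is no reading), "fx", "fy", "cx", "cy" (pixels), "rvec" (rotation vector, rad) and "tvec" (3), from world to camera coordinates, as OpenCV has them. Camera axes: x right, y down, z forward; pixel columns grow to the right and rows downward; lengths in m; the calibration is good to about 2 mm. A picture is of the moment at which its call begins.
- env.close_job(): hands the job in, once; it reports no verdict.
The state is a dict: "t": time; "q": joint angles; "dq": joint speeds; "effort": joint torques, N m; "ee_pos": TCP position; "ee_rot": TCP orientation; "wrist_force": force on the tool from outside, world axes, zero at the start; "moment": the same for the moment, N m; "opening": opening from 0.0 (shut) to 1.0 (fully open).
Only numpy, scipy, OpenCV 4.12 (cv2) and the standard library are available. Lean on these libraries where they do the work, as an engineer would, in place of code of your own. Each camera call takes 0.05 s, during which the arm holds its last target.

## Working session

There is one attempt and no reset: what is moved stays moved. The work goes in short steps, Python scripts to look and compute and a tool call to move; the robot and the scene stay as the last step left them, time stands still between calls to the robot, and variables do not carry over. Pictures are saved under pics/ and viewed, and the job is handed in when it is done.

Besides the shell and the picture viewer there is one more tool, called after "Call:" as name(argument=value, ...), one argument or row to a line, values as JSON. arm_command: Moves the arm, as the interface text tells. Its arguments: {"type":"object","properties":{"deltas":{"type":"array"}},"required":["deltas"]}

```bash
mkdir -p pics; ls; cat > h.py <<'E'
import numpy as np, cv2
from cell import env
def grab(n,fn=None):
    im=env.get_image(n)
    np.savez('last_%s.npz'%n,**im)
    if fn: cv2.imwrite('pics/'+fn,im['pixels'][:,:,::-1])
    return im
def load(n): return dict(np.load('last_%s.npz'%n))
def unproj(im,u,v,z=None):
    R=cv2.Rodrigues(np.array(im['rvec'],float))[0];t=np.array(im['tvec'],float)
    ray=np.array([(u-im['cx'])/im['fx'],(v-im['cy'])/im['fy'],1.])
    C=-R.T@t; d=R.T@ray
    if z is None: s=float(im['depth'][int(round(v)),int(round(u))])
    else: s=(z-C[2])/d[2]
    return C+s*d
def proj(im,p):
    return cv2.projectPoints(np.array(p,float).reshape(-1,3),np.array(im['rvec'],float),np.array(im['tvec'],float),np.array([[im['fx'],0,im['cx']],[0,im['fy'],im['cy']],[0,0,1.]]),None)[0].reshape(-1,2)
def crop(im,u0,v0,u1,v1,s,fn):
    c=im['pixels'][v0:v1,u0:u1,::-1]
    cv2.imwrite('pics/'+fn,cv2.resize(c,None,fx=s,fy=s,interpolation=cv2.INTER_CUBIC))
E
python3 - <<'E'
from h import *
print(env.state())
for n in ['top','side','wrist']:
    im=grab(n,n+'0.png'); R=cv2.Rodrigues(im['rvec'])[0]; print(n,-R.T@im['tvec'],im['fx'])
E
```

```text
pics
{'t': 0.0, 'q': array([-1.30881310e+00,  1.16509660e-01,  1.44229761e+00,  6.22176138e-06,
        1.58398990e+00, -3.77601348e-02]), 'dq': array([ 1.14379978e-03,  6.30992781e-04, -5.41070394e-05, -9.29149695e-04,
        2.01686211e-03,  5.20550613e-04]), 'effort': array([-5.03004077e-03, -7.21278119e+01, -6.22613168e+01,  7.73738022e-02,
        2.37835612e-02, -1.20583350e-04]), 'ee_pos': array([ 0.19927456, -0.64469211,  0.21786913]), 'ee_rot': array([-3.10519193e+00, -4.68896434e-01,  2.01887560e-04]), 'wrist_force': array([ 0.13106259, -0.20402914, -0.67513343]), 'moment': array([-0.04594934, -0.04661003,  0.02741869]), 'opening': 0.997463334403742}
top [0.43605011 0.00565685 1.27562891] 400.64930125692575
side [-0.20088727  0.74145268  1.01477481] 500.59254670556317
wrist [ 0.27701819 -0.62072324  0.38393277] 331.8408932461431
```

View pics/top0.png

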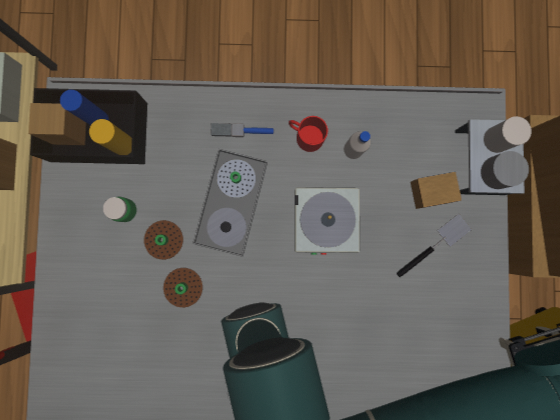

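View pics/side0.png

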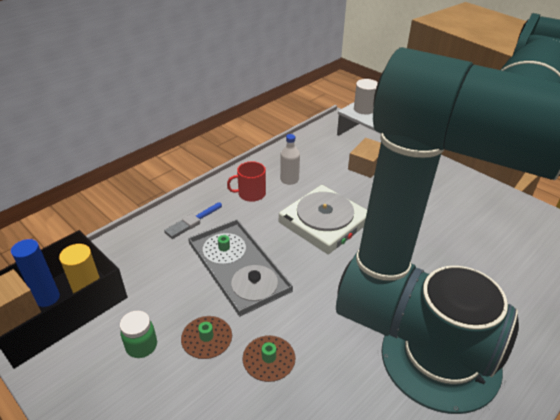

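View pics/wrist0.png

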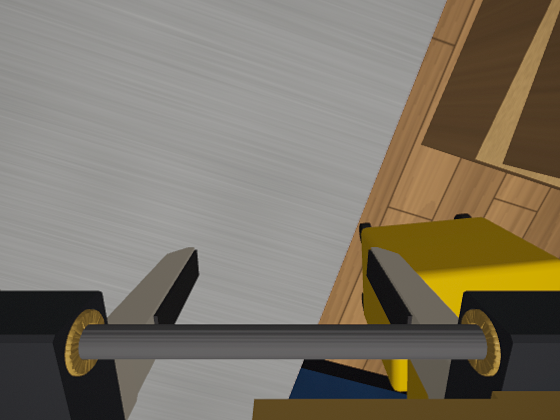

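Candidates in the top picture: the aluminium disc with green hub in the tray (236,177); brown look-alikes at (164,240) and (183,288), on the table; the lid with a black knob at (226,227). The one at (236,177) fits: aluminium, green hub, in the tray. The sifter deck is at (328,219), with the pin near (330,217). I'll confirm in a crop.

```bash
python3 - <<'E'
from h import *
im=load('top')
a=im['pixels'][140:265,185:275,::-1]; b=im['pixels'][180:260,288:368,::-1]
A=cv2.resize(a,None,fx=4.5,fy=4.5,interpolation=cv2.INTER_CUBIC);B=cv2.resize(b,None,fx=4.8,fy=4.8,interpolation=cv2.INTER_CUBIC)
H=max(A.shape[0],B.shape[0]);o=np.zeros((H,A.shape[1]+B.shape[1],3),np.uint8);o[:A.shape[0],:A.shape[1]]=A;o[:B.shape[0],A.shape[1]:]=B
cv2.imwrite('pics/c1.png',o); print(A.shape,B.shape)
R=cv2.Rodrigues(im['rvec'])[0];print(R.round(3))
hsv=cv2.cvtColor(im['pixels'],cv2.COLOR_RGB2HSV)
m=(cv2.inRange(hsv,(45,90,40),(85,255,255))>0)
ys,xs=np.nonzero(m); k=(abs(xs-236)<15)&(abs(ys-177)<15); print('hub px',xs[k].mean(),ys[k].mean(),k.sum()); 
u,v=xs[k].mean(),ys[k].mean(); print(unproj(im,u,v,.044),unproj(im,u,v))
p=unproj(im,328,219,.06);print('deck',p,unproj(im,340,219),unproj(im,260,175))
E
```

```text
(562, 405, 3) (384, 384, 3)
[[ 0.02  -1.     0.015]
 [-0.998 -0.021 -0.067]
 [ 0.067 -0.013 -0.998]]
hub px 235.20987654320987 176.9506172839506 81
[0.62684441 0.12362389 0.044     ] [0.63294896 0.12739829 0.00459353]
deck [ 0.50159252 -0.16331397  0.06      ] [ 0.50253444 -0.20051132  0.05649274] [0.6415777  0.04855094 0.00090621]
```

View pics/c1.png

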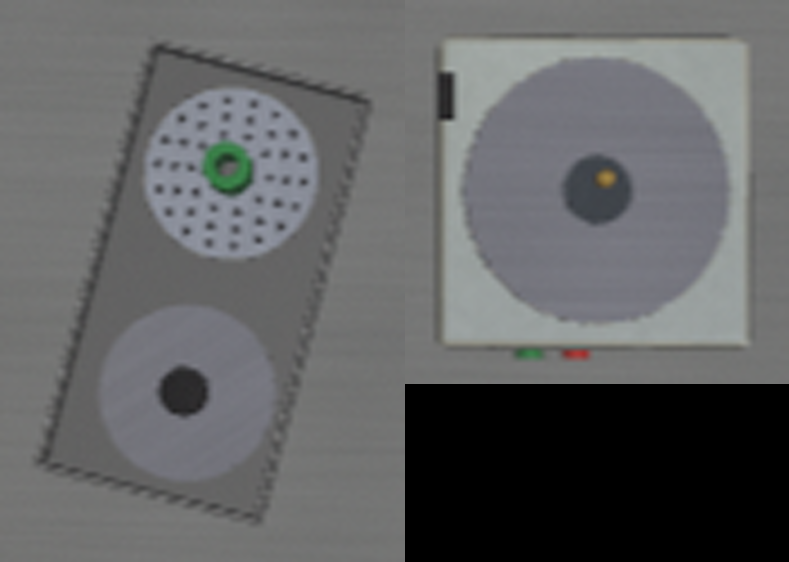

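Confirmed: hub at crop (228,167), with aluminium disc and hole. The lid knob is at (184,390). On the deck the pin sits at crop (607,178), right and up of the deck centre. I'll look at the pin with the wrist camera on the way.

```bash
cat >> h.py <<'E'
def go(target,yaw=None):
    s=env.state(); R=cv2.Rodrigues(s['ee_rot'])[0]
    d=R.T@(np.array(target)-s['ee_pos'])
    print('t %.2f pos %s shift(tool) %s'%(s['t'],s['ee_pos'].round(4),d.round(4)), 'f',s['wrist_force'].round(2),'m',s['moment'].round(2),'open',round(s['opening'],3), 'xaxis',R[:,0].round(3),'z',R[:,2].round(3),'q6',s['q'][5].round(3))
    return R
E
python3 - <<'E'
from h import *
im=load('wrist');R=cv2.Rodrigues(im['rvec'])[0];print(R.round(3))
t=load('top')
for u,v,z,n in [(235.3,176.7,.044,'hub'),(327.5,219.2,.06,'deck'),(329.7,216.7,.071,'pin'),(225.4,226.3,.038,'knob')]:print(n,unproj(t,u,v,z).round(4))
# hole rim side view estimate later
go([0.48,-0.16,0.22]); go([0.627,0.124,0.14])
E
```

```text
[[ 0.295 -0.955 -0.001]
 [-0.914 -0.283  0.29 ]
 [-0.278 -0.085 -0.957]]
hub [0.6276 0.1234 0.044 ]
deck [ 0.501  -0.1618  0.06  ]
pin [ 0.5081 -0.1668  0.071 ]
knob [0.4737 0.1503 0.038 ]
t 0.15 pos [ 0.1993 -0.6447  0.2181] shift(tool) [ 0.4113 -0.3802 -0.0016] f [ 0.54  0.49 -0.23] m [ 0.    0.02 -0.03] open 1.002 xaxis [0.955 0.295 0.   ] z [-0.     0.001 -1.   ] q6 -0.038
t 0.15 pos [ 0.1993 -0.6447  0.2181] shift(tool) [ 0.6357 -0.6081  0.0786] f [ 0.54  0.49 -0.23] m [ 0.    0.02 -0.03] open 1.002 xaxis [0.955 0.295 0.   ] z [-0.     0.001 -1.   ] q6 -0.038
```

Call:
arm_command(
  deltas=[
    [[0.037,-0.034,0,0,0,0,60],[0.074,-0.068,0,0,0,0,60],[0.11,-0.102,0,0,0,0,60],[0.147,-0.136,0,0,0,0,60],[0.184,-0.17,0,0,0,0,60]],
  ],
)

```text
t: 0.65
ee_pos: [0.3251, -0.4267, 0.2185]
ee_rot: [-3.106, -0.468, -0.0]
wrist_force: [0.0, -0.5, 0.4]
opening: 0.628
```

Call:
arm_command(
  deltas=[
    [[0.037,-0.034,0,0,0,0,60],[0.074,-0.068,0,0,0,0,60],[0.11,-0.102,0,0,0,0,60],[0.147,-0.136,0,0,0,0,60],[0.184,-0.17,0,0,0,0,60]],
  ],
)

```text
t: 1.15
ee_pos: [0.4505, -0.2103, 0.2187]
ee_rot: [3.106, 0.469, 0.0]
wrist_force: [0.8, -0.8, -0.4]
opening: 0.6
```

```bash
python3 - <<'E'
from h import *
go([0.48,-0.16,0.22])
E
```

```text
t 1.15 pos [ 0.4505 -0.2103  0.2187] shift(tool) [ 0.0431 -0.0393 -0.0013] f [ 0.77 -0.82 -0.39] m [-0.07 -0.04 -0.  ] open 0.6 xaxis [0.955 0.295 0.   ] z [ 0. -0. -1.] q6 0.783
```

Call:
arm_command(
  deltas=[
    [[0.037,-0.034,0,0,0,0,60],[0.04,-0.037,0,0,0,0,60],[0.04,-0.037,0,0,0,0,60]],
  ],
)

```text
t: 1.45
ee_pos: [0.4776, -0.1641, 0.2184]
ee_rot: [-3.106, -0.473, 0.001]
wrist_force: [-0.1, -0.2, 0.3]
opening: 0.601
```

```bash
python3 - <<'E'
from h import *
im=grab('wrist','w1.png'); go([0.627,0.124,0.14])
print(proj(im,[[.5081,-.1668,.071],[.501,-.1618,.06]]))
E
```

```text
t 1.50 pos [ 0.4771 -0.1651  0.2184] shift(tool) [ 0.2288 -0.2317  0.0783] f [ 0.08  0.9  -0.08] m [ 0.01  0.01 -0.04] open 0.597 xaxis [ 0.955  0.296 -0.001] z [-0.001 -0.    -1.   ] q6 0.886
[[294.68844792 166.25314857]
 [287.24728952 169.70290952]]
```

View pics/w1.png

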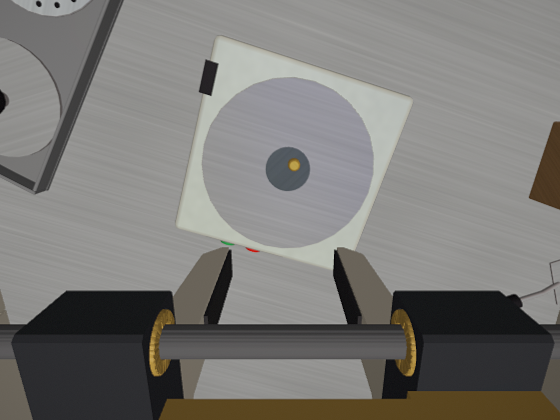

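```bash
python3 - <<'E'
from h import *
im=load('wrist'); crop(im,250,130,330,205,8,'c2.png')
hsv=cv2.cvtColor(im['pixels'],cv2.COLOR_RGB2HSV)
m=cv2.inRange(hsv[130:205,250:330],(15,120,60),(35,255,255))>0
ys,xs=np.nonzero(m);u,v=xs.mean()+250,ys.mean()+130;print(u,v,m.sum(),unproj(im,u,v,.066),unproj(im,u,v,.071))
E
```

```text
293.57142857142856 164.15873015873015 126 [ 0.50895756 -0.16557932  0.066     ] [ 0.50968542 -0.16517295  0.071     ]
```

View pics/c2.png

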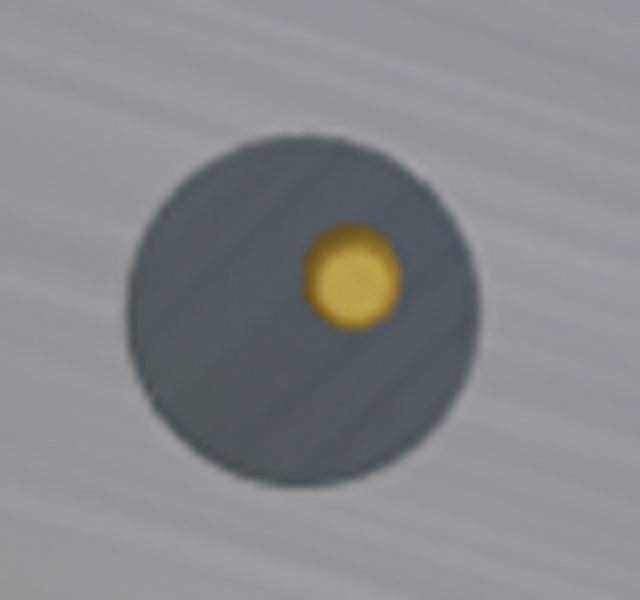

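Wrist view: pin top at (294,165), which puts it at about (0.5085, -0.166). That agrees with the top camera to about 1 mm. Next I move towards the sieve.

Call:
arm_command(
  deltas=[
    [[0.033,-0.037,0,0,0,0,60],[0.066,-0.074,0,0,0,0,60],[0.099,-0.111,0,0,0,0,60],[0.132,-0.148,0,0,0,0,60],[0.165,-0.185,0,0,0,0,60]],
  ],
)

```text
t: 2.0
ee_pos: [0.5808, 0.0603, 0.2188]
ee_rot: [3.107, 0.466, 0.0]
wrist_force: [0.6, -1.4, -0.6]
opening: 0.6
```

Call:
arm_command(
  deltas=[
    [[0.025,-0.035,0,0,0,0,60],[0.034,-0.047,0,0,0,0,60],[0.034,-0.047,0,0,0,0,60],[0.034,-0.047,0,0,0,0,60]],
  ],
)

```text
t: 2.4
ee_pos: [0.5988, 0.1136, 0.2185]
ee_rot: [3.106, 0.467, -0.001]
wrist_force: [-0.3, -1.0, -1.4]
opening: 0.6
```

```bash
python3 - <<'E'
from h import *
im=grab('wrist','w2.png'); go([0.6276,0.1234,0.2184])
print(proj(im,[[.6276,.1234,.044]]))
hsv=cv2.cvtColor(im['pixels'],cv2.COLOR_RGB2HSV)
m=(cv2.inRange(hsv,(45,90,40),(85,255,255))>0);ys,xs=np.nonzero(m);print(xs.min(),xs.max(),ys.min(),ys.max(),m.sum())
crop(im,200,100,360,250,4,'c3.png')
E
```

```text
t 2.45 pos [0.5988 0.1134 0.2187] shift(tool) [ 0.0305 -0.0011  0.0003] f [ 0.58 -0.86 -0.17] m [-0.04  0.04  0.02] open 0.601 xaxis [ 0.956  0.294 -0.   ] z [-0. -0. -1.] q6 1.418
[[281.37999753 159.791703  ]]
26 295 139 278 1929
```

View pics/w2.png

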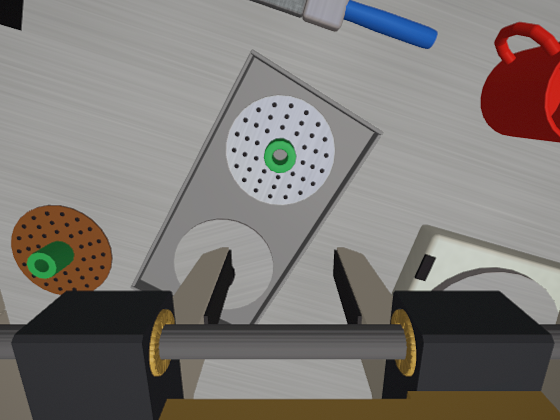

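View pics/c3.png

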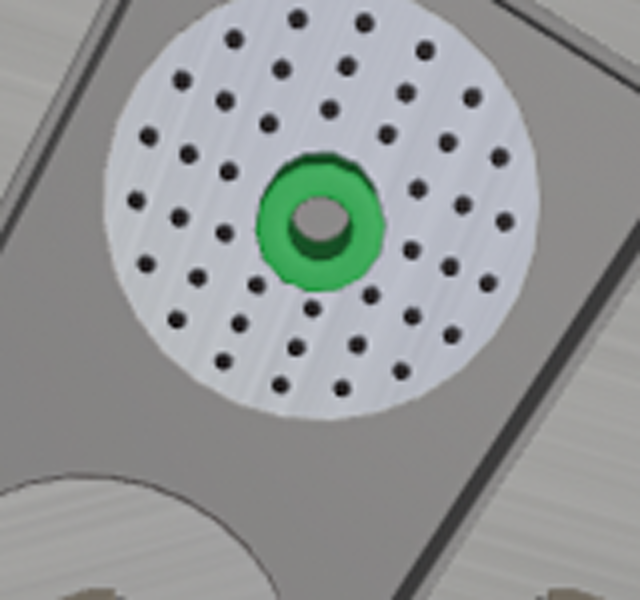

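```bash
python3 - <<'E'
from h import *
im=load('wrist')
print(unproj(im,280.1,156.7,.044),unproj(im,294.1,165.2,.071))
p=unproj(im,280.1,156.7,.044)
# disc centre at top face z=.008 : ellipse from crop edges
print(unproj(im,200+322/4,100+202/4,.008), [im['depth'][int(v),int(u)] for u,v in [(280,157),(260,150)]],unproj(im,260,150),unproj(im,280,168))
go([p[0],p[1],.016])
E
```

```text
[0.63024092 0.12558082 0.044     ] [0.63012932 0.11148744 0.071     ]
[0.63212624 0.12590126 0.008     ] [np.float32(0.38151664), np.float32(0.37335756)] [0.62587488 0.1481088  0.00798188] [0.61908067 0.12227698 0.04408649]
t 2.45 pos [0.5988 0.1134 0.2187] shift(tool) [ 0.0337 -0.0025  0.2027] f [ 0.58 -0.86 -0.17] m [-0.04  0.04  0.02] open 0.601 xaxis [ 0.956  0.294 -0.   ] z [-0. -0. -1.] q6 1.418
```

Call:
arm_command(
  deltas=[
    [[0.033,-0.002,0.01,0,0,0,60],[0.033,-0.002,0.05,0,0,0,60],[0.033,-0.002,0.1,0,0,0,60],[0.033,-0.002,0.14,0,0,0,60],[0.033,-0.002,0.14,0,0,0,60]],
  ],
)

```text
t: 2.95
ee_pos: [0.6271, 0.1247, 0.0732]
ee_rot: [3.107, 0.466, -0.013]
wrist_force: [-1.1, -1.4, 0.0]
opening: 0.601
```

```bash
python3 - <<'E'
from h import *
go([.6297,.125,.015]);im=grab('wrist','w3.png')
E
```

```text
t 2.95 pos [0.6271 0.1247 0.0732] shift(tool) [0.0031 0.0006 0.0582] f [-1.11 -1.44  0.03] m [-0.05  0.04  0.  ] open 0.601 xaxis [ 0.956  0.294 -0.008] z [-0.008 -0.001 -1.   ] q6 1.429
```

View pics/w3.png

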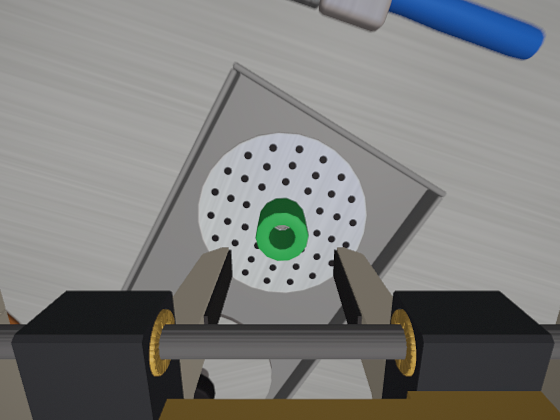

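Call:
arm_command(
  deltas=[
    [[0,0,0.025,0,0,0,60],[0,0,0.045,0,0,0,60],[0,0,0.058,0,0,0,60],[0,0,0.062,0,0,0,60],[0,0,0.062,0,0,0,60]],
  ],
)

```text
t: 3.5
ee_pos: [0.6304, 0.1268, 0.0179]
ee_rot: [3.106, 0.469, 0.002]
wrist_force: [-0.3, 0.7, 0.9]
opening: 0.6
```

```bash
python3 - <<'E'
from h import *
go([.6297,.125,.015]);im=grab('wrist','w4.png'); go([.6297,.125,.015])
E
```

```text
t 3.50 pos [0.6304 0.1268 0.0179] shift(tool) [-0.0012  0.0015  0.0029] f [-0.25  0.7   0.87] m [ 0.02 -0.03 -0.02] open 0.6 xaxis [0.955 0.295 0.001] z [ 0.001  0.    -1.   ] q6 1.43
t 3.55 pos [0.6306 0.1269 0.0183] shift(tool) [-0.0014  0.0015  0.0033] f [-0.28  0.07  0.15] m [0.01 0.01 0.02] open 0.599 xaxis [0.955 0.295 0.002] z [ 0.002  0.    -1.   ] q6 1.43
```

View pics/w4.png

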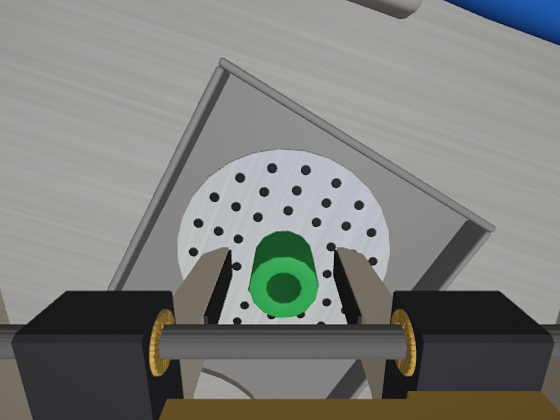

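```bash
python3 - <<'E'
from h import *
im=load('wrist'); crop(im,230,220,340,330,5,'c4.png')
hsv=cv2.cvtColor(im['pixels'],cv2.COLOR_RGB2HSV)
print(unproj(im,283.8,288.5,.044)); print(proj(im,[[.6297,.125,.044]]))
E
```

```text
[0.62983383 0.12594246 0.044     ]
[[285.60959595 289.25725214]]
```

View pics/c4.png

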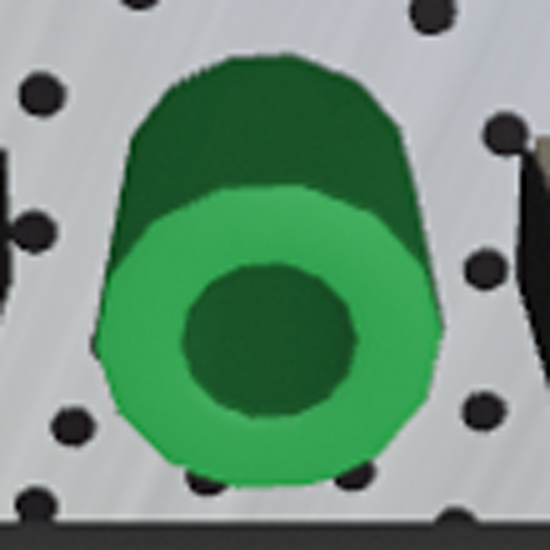

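Hub hole at (284,288), within about 1 mm of the TCP. I close the jaws, then lift.

Call:
arm_command(
  deltas=[
    [[-0.001,0.001,0.002,0,0,0,40],[-0.001,0.001,0.002,0,0,0,20],[-0.001,0.001,0.002,0,0,0,10],[-0.001,0.001,0.002,0,0,0,10],[-0.001,0.001,0.002,0,0,0,10]],
  ],
)

```text
t: 4.05
ee_pos: [0.6293, 0.1257, 0.015]
ee_rot: [3.106, 0.469, 0.001]
wrist_force: [-0.5, -0.8, 3.8]
opening: 0.367
```

```bash
python3 - <<'E'
from h import *
go([.6297,.125,.2]); im=grab('wrist','w5.png');go([.6297,.125,.2])
E
```

```text
t 4.05 pos [0.6293 0.1257 0.015 ] shift(tool) [ 0.0002  0.0008 -0.185 ] f [-0.53 -0.8   3.75] m [-0.15  0.22  0.01] open 0.367 xaxis [0.955 0.295 0.   ] z [ 0. -0. -1.] q6 1.428
t 4.10 pos [0.6293 0.1257 0.015 ] shift(tool) [ 0.0002  0.0008 -0.185 ] f [-1.47 -1.05  5.48] m [-0.15  0.29  0.02] open 0.369 xaxis [0.955 0.295 0.   ] z [ 0. -0. -1.] q6 1.428
```

View pics/w5.png

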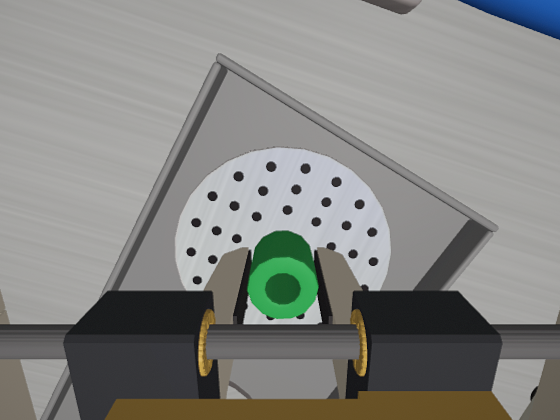

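Call:
arm_command(
  deltas=[
    [[0,0,-0.008,0,0,0,10],[0,0,-0.025,0,0,0,10],[0,0,-0.05,0,0,0,10],[0,0,-0.085,0,0,0,10],[0,0,-0.12,0,0,0,10]],
  ],
)

```text
t: 4.6
ee_pos: [0.6289, 0.1257, 0.1371]
ee_rot: [-3.106, -0.469, -0.0]
wrist_force: [0.9, -0.4, -1.6]
opening: 0.367
```

Call:
arm_command(
  deltas=[
    [[0,0,-0.03,0,0,0,10],[0,0,-0.045,0,0,0,10],[0,0,-0.045,0,0,0,10],[0,0,-0.045,0,0,0,10]],
  ],
)

```text
t: 5.0
ee_pos: [0.6288, 0.1257, 0.1786]
ee_rot: [-3.106, -0.469, 0.002]
wrist_force: [0.1, -0.5, -1.8]
opening: 0.364
```

```bash
python3 - <<'E'
from h import *
im=grab('wrist','w6.png');go([.5085,-.166,.18])
im=grab('side','s6.png')
E
```

```text
t 5.05 pos [0.6286 0.1256 0.1779] shift(tool) [-0.2009  0.2432 -0.0018] f [-0.43 -0.38 -1.88] m [-0.07  0.02 -0.01] open 0.369 xaxis [ 0.955  0.295 -0.002] z [-0.002 -0.    -1.   ] q6 1.428
```

View pics/w6.png

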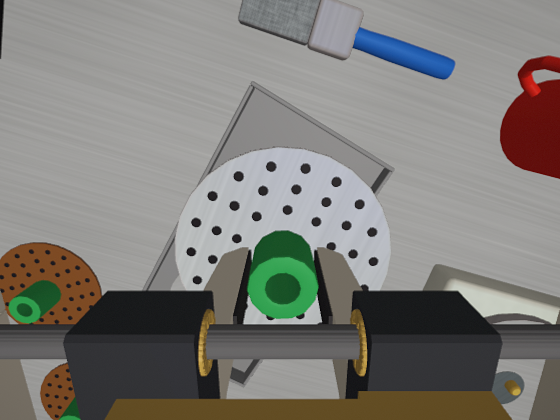

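View pics/s6.png

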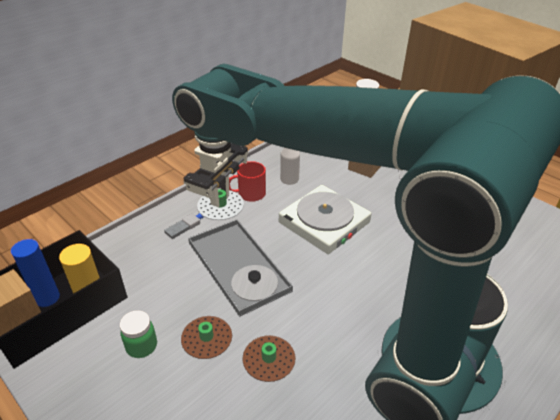

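```bash
python3 - <<'E'
from h import *
im=load('wrist'); crop(im,230,220,340,330,5,'c6.png')
for v in (288,289,290): print(unproj(im,282.8,v,.1779+.029))
print(env.state()['ee_pos'])
E
```

```text
[0.62971081 0.12580293 0.2069    ]
[0.62920701 0.12564695 0.2069    ]
[0.62870221 0.12549066 0.2069    ]
[0.62854521 0.12561456 0.17764807]
```

View pics/c6.png

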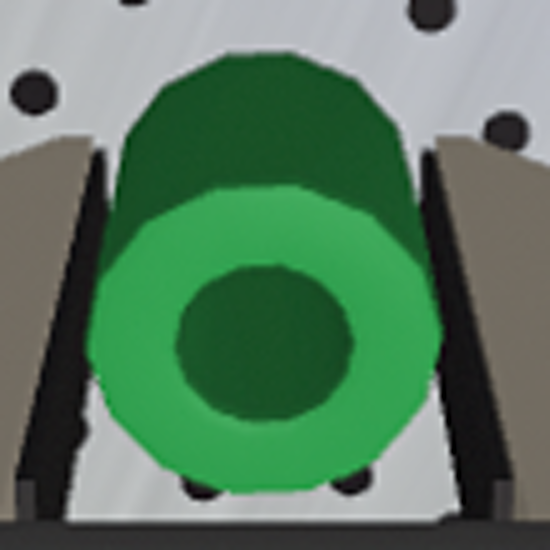

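Disc held, with no slip and a weight reading of about 1.8 N. The hole axis lies about 1 mm ahead of the TCP along tool x. I carry it over the pin.

Call:
arm_command(
  deltas=[
    [[-0.015,0.018,0,0,0,0,10],[-0.04,0.048,0,0,0,0,10],[-0.065,0.078,0,0,0,0,10],[-0.09,0.108,0,0,0,0,10],[-0.115,0.138,0,0,0,0,10]],
  ],
)

```text
t: 5.6
ee_pos: [0.5588, -0.0412, 0.1781]
ee_rot: [-3.106, -0.47, 0.003]
wrist_force: [1.2, -0.2, -0.7]
opening: 0.367
```

Call:
arm_command(
  deltas=[
    [[-0.025,0.03,0,0,0,0,10],[-0.05,0.06,0,0,0,0,10],[-0.07,0.085,0,0,0,0,10],[-0.083,0.1,0,0,0,0,10],[-0.086,0.104,0,0,0,0,10]],
  ],
)

```text
t: 6.1
ee_pos: [0.5075, -0.1663, 0.1783]
ee_rot: [-3.106, -0.466, 0.003]
wrist_force: [-1.4, 0.2, -1.2]
opening: 0.368
```

```bash
python3 - <<'E'
from h import *
im=grab('wrist','w7.png');go([.5077,-.166,.095])
im=grab('side','s7.png')
go([.5077,-.166,.095])
E
```

```text
t 6.15 pos [ 0.5078 -0.1659  0.1784] shift(tool) [0.     0.0001 0.0834] f [-0.58  0.29 -1.79] m [ 0.    0.05 -0.09] open 0.368 xaxis [ 0.956  0.294 -0.001] z [-0.002  0.    -1.   ] q6 0.909
t 6.20 pos [ 0.5083 -0.1651  0.1787] shift(tool) [-0.0007  0.0008  0.0837] f [ 0.57 -0.95 -1.85] m [ 0.01  0.01 -0.01] open 0.366 xaxis [ 0.956  0.294 -0.001] z [-0.001  0.001 -1.   ] q6 0.91
```

View pics/w7.png

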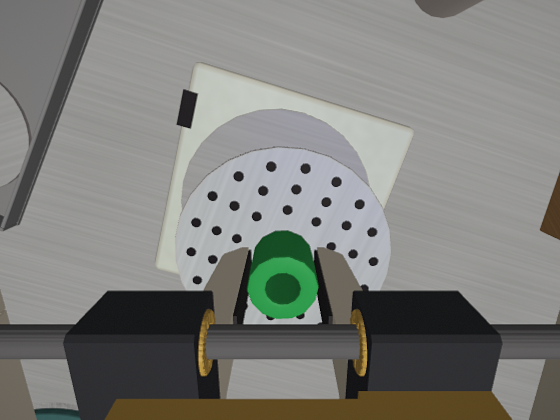

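Call:
arm_command(
  deltas=[
    [[-0.0005,0.0008,0.02,0,0,0,10],[-0.0005,0.0008,0.05,0,0,0,10],[-0.0005,0.0008,0.075,0,0,0,10],[-0.0005,0.0008,0.088,0,0,0,10],[-0.0005,0.0008,0.091,0,0,0,10]],
  ],
)

```text
t: 6.7
ee_pos: [0.508, -0.1648, 0.087]
ee_rot: [-3.105, -0.47, 0.003]
wrist_force: [0.5, 0.3, -1.7]
opening: 0.367
```

```bash
python3 - <<'E'
from h import *
im=grab('wrist','w8.png');go([.5077,-.166,.071])
im=grab('top');go([.5077,-.166,.071])
E
```

```text
t 6.75 pos [ 0.5083 -0.1651  0.0879] shift(tool) [-0.0008  0.0007  0.0169] f [-0.79 -0.77 -1.77] m [-0.03 -0.02  0.  ] open 0.37 xaxis [ 0.955  0.296 -0.001] z [-0.001  0.001 -1.   ] q6 0.908
t 6.80 pos [ 0.5087 -0.1654  0.089 ] shift(tool) [-0.0011  0.0003  0.018 ] f [-0.04 -0.4  -1.02] m [ 0.05  0.02 -0.02] open 0.366 xaxis [0.955 0.296 0.   ] z [-0.  0. -1.] q6 0.908
```

View pics/w8.png

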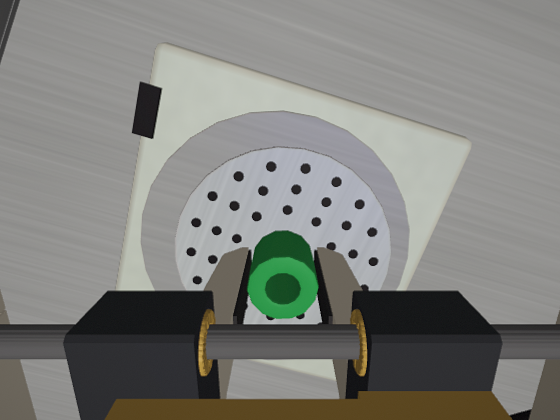

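Call:
arm_command(
  deltas=[
    [[-0.001,0.0004,0.003,0,0,0,10],[-0.001,0.0004,0.005,0,0,0,10],[-0.001,0.0004,0.007,0,0,0,10],[-0.001,0.0004,0.008,0,0,0,10]],
  ],
)

```text
t: 7.2
ee_pos: [0.5075, -0.1665, 0.0807]
ee_rot: [3.106, 0.469, 0.0]
wrist_force: [0.1, 0.1, -0.8]
opening: 0.366
```

```bash
python3 - <<'E'
from h import *
go([.5077,-.166,.071])
E
```

```text
t 7.20 pos [ 0.5075 -0.1665  0.0807] shift(tool) [ 0.0003 -0.0004  0.0097] f [ 0.08  0.12 -0.76] m [ 0.01  0.   -0.01] open 0.366 xaxis [0.955 0.295 0.   ] z [ 0. -0. -1.] q6 0.906
```

Call:
arm_command(
  deltas=[
    [[0,0,0.001,0,0,0,10],[0,0,0.002,0,0,0,10],[0,0,0.002,0,0,0,10]],
  ],
)

```text
t: 7.5
ee_pos: [0.5075, -0.1664, 0.0785]
ee_rot: [-3.106, -0.469, 0.0]
wrist_force: [-0.1, 0.2, -1.9]
opening: 0.368
```

No contact force with the underside below the pin top, so the pin is in the hole. I continue down gently.

Call:
arm_command(
  deltas=[
    [[0,0,0.001,0,0,0,10],[0,0,0.002,0,0,0,10],[0,0,0.003,0,0,0,10],[0,0,0.003,0,0,0,10]],
  ],
)

```text
t: 7.9
ee_pos: [0.5074, -0.1664, 0.0754]
ee_rot: [-3.106, -0.469, 0.0]
wrist_force: [-0.4, 0.5, -1.4]
opening: 0.365
```

```bash
python3 - <<'E'
from h import *
go([.5077,-.166,.071])
E
```

```text
t 7.90 pos [ 0.5074 -0.1664  0.0754] shift(tool) [ 0.0004 -0.0003  0.0044] f [-0.36  0.53 -1.36] m [-0.03 -0.    0.  ] open 0.365 xaxis [ 0.955  0.295 -0.   ] z [-0.  0. -1.] q6 0.906
```

Call:
arm_command(
  deltas=[
    [[0,0,0.001,0,0,0,10],[0,0,0.002,0,0,0,10],[0,0,0.003,0,0,0,10],[0,0,0.003,0,0,0,10]],
  ],
)

```text
t: 8.3
ee_pos: [0.5074, -0.1664, 0.0724]
ee_rot: [-3.106, -0.469, 0.0]
wrist_force: [0.7, 0.8, -0.9]
opening: 0.368
```

Call:
arm_command(
  deltas=[
    [[0,0,0.0004,0,0,0,10],[0,0,0.0008,0,0,0,10],[0,0,0.0008,0,0,0,10]],
  ],
)

```text
t: 8.6
ee_pos: [0.5075, -0.1664, 0.0718]
ee_rot: [-3.106, -0.469, 0.0]
wrist_force: [0.2, -0.7, -2.0]
opening: 0.37
```

```bash
python3 - <<'E'
from h import *
go([.5077,-.166,.071]); print(env.state()['wrist_force'])
E
```

```text
t 8.60 pos [ 0.5075 -0.1664  0.0718] shift(tool) [ 0.0003 -0.0004  0.0008] f [ 0.23 -0.71 -2.04] m [0.01 0.04 0.01] open 0.37 xaxis [ 0.955  0.295 -0.   ] z [-0.  0. -1.] q6 0.906
[ 0.22760298 -0.71294599 -2.04017322]
```

Call:
arm_command(
  deltas=[
    [[0,0,0.0004,0,0,0,10],[0,0,0.0006,0,0,0,10],[0,0,0.0006,0,0,0,10]],
  ],
)

```text
t: 8.9
ee_pos: [0.5075, -0.1665, 0.0712]
ee_rot: [-3.106, -0.469, 0.0]
wrist_force: [-0.5, 0.3, -1.2]
opening: 0.368
```

Call:
arm_command(
  deltas=[
    [[0,0,0.0003,0,0,0,10],[0,0,0.0005,0,0,0,10],[0,0,0.0005,0,0,0,10]],
  ],
)

```text
t: 9.2
ee_pos: [0.5076, -0.1665, 0.0711]
ee_rot: [3.106, 0.469, 0.0]
wrist_force: [-2.3, 1.1, 3.2]
opening: 0.368
```

```bash
python3 - <<'E'
from h import *
im=grab('side');go([.5077,-.166,.071])
crop(im,250,130,390,260,5,'c9.png')
E
```

```text
t 9.25 pos [ 0.5076 -0.1664  0.071 ] shift(tool) [ 0.0003 -0.0004  0.    ] f [-3.35  0.33  4.75] m [0.13 0.49 0.02] open 0.365 xaxis [0.955 0.295 0.   ] z [ 0. -0. -1.] q6 0.906
```

View pics/c9.png

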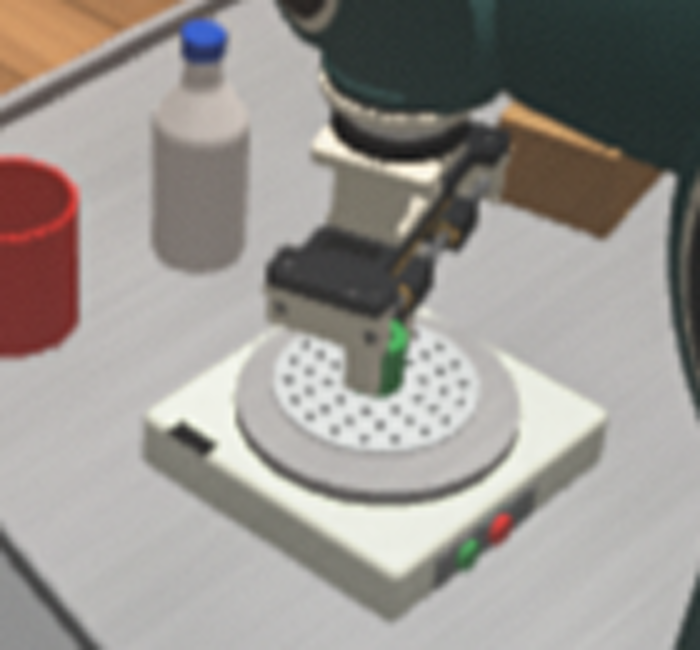

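Contact came exactly at the home height (TCP 0.071, underside 0.060) with a few newtons. The side picture shows the disc flat on the deck. I ease off and release.

Call:
arm_command(
  deltas=[
    [[0,0,-0.0003,0,0,0,10],[0,0,-0.0003,0,0,0,40],[0,0,-0.0003,0,0,0,60],[0,0,-0.0003,0,0,0,60],[0,0,-0.0003,0,0,0,60]],
  ],
)

```text
t: 9.75
ee_pos: [0.5075, -0.1664, 0.071]
ee_rot: [-3.106, -0.469, 0.0]
wrist_force: [-0.9, 0.2, -0.2]
opening: 0.583
```

Call:
arm_command(
  deltas=[
    [[0,0,-0.01,0,0,0,60],[0,0,-0.03,0,0,0,60],[0,0,-0.06,0,0,0,60],[0,0,-0.09,0,0,0,60],[0,0,-0.12,0,0,0,60]],
  ],
)

```text
t: 10.25
ee_pos: [0.5074, -0.1664, 0.1931]
ee_rot: [3.106, 0.469, 0.001]
wrist_force: [-0.3, -0.3, -0.2]
opening: 0.6
```

Call:
arm_command(
  deltas=[
    [[-0.03,0,-0.02,0,0,0,60],[-0.05,0,-0.03,0,0,0,60],[-0.05,0,-0.03,0,0,0,60],[-0.05,0,-0.03,0,0,0,60]],
  ],
)

```text
t: 10.65
ee_pos: [0.4599, -0.1813, 0.2217]
ee_rot: [3.106, 0.468, 0.002]
wrist_force: [-0.0, -0.6, -0.3]
opening: 0.599
```

```bash
python3 - <<'E'
from h import *
im=grab('wrist','w10.png');go([.5077,-.166,.22])
s=grab('side','s10.png'); crop(s,250,130,390,260,5,'c10.png')
print(proj(im,[[.5085,-.166,.1],[.5085,-.166,.064]]))
R=cv2.Rodrigues(im['rvec'])[0];C=-R.T@im['tvec']
P=[]
for r in (.03,.045,.056):
  for a in np.arange(0,2*np.pi,.3):
    u,v=proj(im,[[.5085+r*np.cos(a),-.166+r*np.sin(a),.064]])[0]
    if 0<u<559 and 0<v<240: P.append(unproj(im,u,v))
P=np.array(P);A=np.c_[P[:,:2]-[.5085,-.166],np.ones(len(P))];k=abs(P[:,2]-.064)<.006
print(k.sum(),len(P),np.linalg.lstsq(A[k],P[k,2],rcond=None)[0],np.std(P[k,2]))
E
```

```text
t 10.70 pos [ 0.46   -0.1811  0.221 ] shift(tool) [ 0.05   -0.0004  0.001 ] f [-0.53 -0.2   0.22] m [-0.03 -0.02  0.  ] open 0.6 xaxis [0.955 0.295 0.   ] z [ 0.  0. -1.] q6 0.844
[[281.95808831 145.16683911]
 [281.95743002 141.18177088]]
63 63 [-0.00619782  0.00107266  0.06384164] 0.0007480929077275362
```

View pics/w10.png

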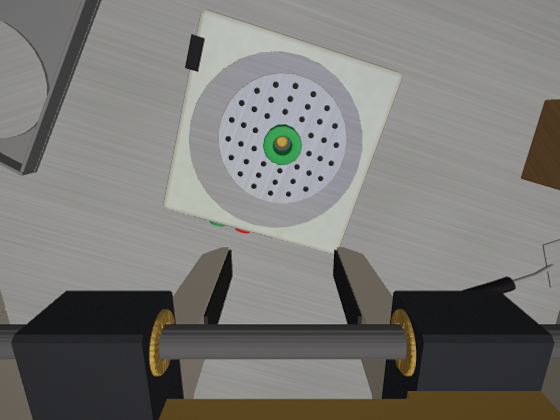

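View pics/c10.png

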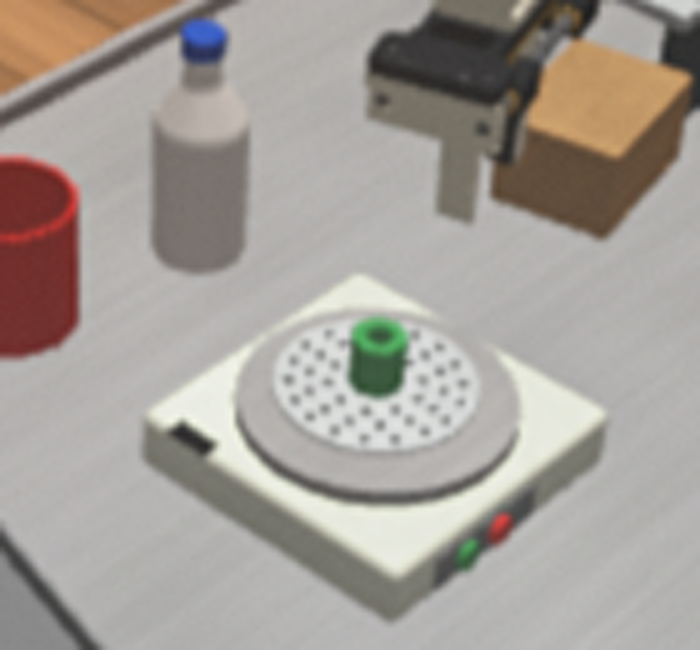

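The brass pin shows through the hub hole at (282,143). The disc's top face fits a plane at z = 0.0638 with a tilt of about 0.36°, against 0.064 expected. The side view shows it flat, with the gripper clear. I hand the job in.

```bash
python3 - <<'E'
from h import *
print(env.close_job())
E
```

```text
the job is handed in; nothing more can be done
None
```

The sieve disc with the green hub is back on the sifter, with the pin in its hole and the disc flat on the deck. I handed the job in at about 10.7 s of robot time.

I gripped the disc by its hub, lifted it out of the tray and lowered it over the brass pin in small steps. I found the pin with both the top and wrist cameras. The hole was centred well enough that the pin entered without contact, so no nudging was needed. The first contact force came only at home height, with a peak reading of about 5 N. I then eased off, let go and backed away.

**Last checks:**
- **Pin:** it shows through the hub hole in the wrist picture.
- **Height and tilt:** the disc's top face measured 63.8 mm, against 64 mm expected. The plane fit gave about 0.36° of tilt, a slope small enough to be depth-camera noise.
- **Gripper:** it was clear of the disc, with wrist force near zero.
- **Other objects:** those in view looked unmoved. I took no final picture of the whole table.

None of the checks failed. The two cameras disagreed by 1 to 3 mm on the hub and pin positions, and I settled this with a close wrist picture of the hub.

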